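# Frame the beetle and hold the magnifier over it

### The job

Lift the black counting ring up off its peg and lay it flat on the light panel so that it surrounds the beetle, setting it down rather than dropping it. Then draw the magnifier up out of its leaning holder, turn it so that the lens lies level, and finish still holding it motionless in the air, the lens straight over the beetle and about 12 cm above the panel; do not put it down or let go. Leave the other things on the bench where they are.

Things in the scene. Friction and masses are not known exactly. Their poses are not given: they have to be found in the camera images.
- panel: fixed light panel, 150 x 130 mm (x, y), 18 mm thick, black frame with glowing white top, a small dark brown beetle mounted in the middle; origin: centre of its underside, z up
- beetle (a point): point on the panel's top face (18 mm above the bench) under the middle of the fixed beetle; the rigid beetle's body is 20 mm long (along the panel's x), 11 mm wide and 9 mm high, its thin legs and feelers are only seen
- stand: fixed peg stand: round wooden foot 84 mm diameter, 10 mm thick, with a wooden shoulder 50 mm diameter up to 30 mm height, on which a steel peg of 14 mm diameter stands up to 74 mm height; origin: centre of its underside, z up
- ring: loose black plastic ring, outer diameter 56 mm, inner diameter 42 mm, 20 mm high, about 50 g; lies level round the peg on the stand's shoulder (underside 30 mm above the bench) and can be off the peg's centre by some mm; origin: centre of its underside, z along its axis, up
- holder: fixed grey holder, base 105 x 75 mm, 12 mm thick, with an ochre socket that leans 30 degrees from the vertical towards the holder's own +x; the socket is 24 mm thick and 30 mm wide outside, 45 mm deep along its leaning axis; origin: centre of the base's underside, z up
- holder_mouth (a point): centre of the socket's mouth, 61 mm above the bench
- magnifier: loose hand magnifier, about 90 g, handle down in the holder; origin: the handle's tail end; z along the handle to the lens, x normal to the lens (either face will do), y across the handle in the lens plane. Dark wooden handle 18 mm wide (y), 12 mm thick (x), 113 mm long, lowest 45 mm in the socket (1 mm play each side, so it leans 3 degrees more); lens 62 mm diameter, 8 mm thick
- lens (a point): centre of the magnifier's lens (151 mm from the tail along the handle, its z axis); in the holder the lens reaches up to about 180 mm above the bench
- tail (a point): tail end of the magnifier's handle
- grip (a point): point on the handle's axis 87 mm from the tail, about the middle of the free part of the handle: 42 mm outside the socket's mouth
- jar: bystander, loose: closed amber glass jar with white cap, 64 mm diameter, 95 mm high; origin: at its underside or body
- tin: bystander, loose: closed aluminium sample tin, 68 mm diameter, 60 mm high; origin: at its underside or body
- brush: bystander, loose: sieve brush lying on the bench; origin: at its underside or body
- dish: bystander, loose: shallow white dish, 90 mm diameter, 18 mm high; origin: at its underside or body
- weight: bystander, loose: brass balance weight with knob, 36 mm diameter, 54 mm high; origin: at its underside or body
Mind the look-alikes: they are no part of the job. What is meant by the magnifier is not red, and is the larger of those in its own colour.

How it is judged:
On the way, in this order (a step that is already met when the one before it is completed fails the run):
1. the ring is lifted up clear of its peg in the gripper (z of ring in the frame of stand above 0.076 m and contact force between ring and the fingers above 0.3 N), for 0.1 s.
2. the ring lies flat on the panel around the beetle, let go (horizontal distance between ring and beetle below 0.016 m and z of ring in the frame of panel between 0.014 and 0.0215 m and angle between ring's own z axis and vertical below 0.1 rad and linear speed of ring below 0.03 m/s and contact force between ring and the fingers below 0.1 N), for 0.2 s.
3. the magnifier is drawn out of its holder in the gripper (z of tail in the frame of holder above 0.07 m and contact force between magnifier and the fingers above 0.3 N and contact force between magnifier and holder below 0.05 N), for 0.1 s.
At the end, for the whole second after the job is handed in: Ring flat and still on the panel, let go, its centre within 16 mm of the beetle; magnifier held still by the gripper, touching no stand, panel or ring, lens level within 0.25 rad, its centre within 30 mm horizontally of the beetle and 80 to 160 mm above the panel, tail over 70 mm above the bench (all of step 2 and horizontal distance between lens and beetle below 0.03 m and z of lens in the frame of panel between 0.098 and 0.178 m and angle between the x axis of magnifier and the z axis of panel, either way round below 0.25 rad and height (world z) of tail above 0.07 m and contact force between magnifier and the fingers above 1 N and linear speed of magnifier below 0.03 m/s and angular speed of magnifier below 0.3 rad/s and contact force between magnifier and holder below 0.05 N and contact force between magnifier and panel below 0.05 N and contact force between magnifier and ring below 0.05 N and contact force between magnifier and stand below 0.05 N); the arm keeps its last pose, push and grip.
It fails at once if the ring is dropped or thrown (faster than 0.5 m/s out of the fingers) (contact force between ring and the fingers below 0.05 N and linear speed of ring above 0.5 m/s).
It fails at once if a bystander is moved by more than 30 mm (distance of any of jar, tin, brush, dish, weight from where it was at the start of the episode above 0.03 m).
It also fails if it takes over 64 s, if anything falls off the work surface, if the arm or the gripper's body presses on something with over 40 N, if the wrist force passes 120 N, or if a joint passes its speed limit or range.

### The arm

A 6-joint arm with a two-finger parallel gripper is mounted at the origin on the work surface. World frame = base frame: x ahead of the robot, y to its left, z up, the work surface at z = 0. Lengths are in m, angles in rad, forces in N, time in s.
With the tool pointing down it reaches from about 0.3 to 0.775 m from the base axis. Payload 14.6 kg.
Tool frame: the origin (TCP) lies midway between the tips of the shut fingers; the grasp point (between the pads) lies 19 mm behind it (ctrl.pinch_z is the z of the grasp point in the tool frame, in m); z points along the fingers, y is the line along which they close (so a half turn about z gives the same grasp; the last joint's range is limited). The gripper opens to 94 mm and grips with 3 to 60 N. Pads are 16 mm wide; open, the fingers measure 119 mm over their backs; the gripper's body (75 mm by 177 mm) begins 78 mm behind the grasp point.
Start: joints at [1.057, 0.3, 1.521, -0, 1.321, -0.067], TCP at [0.238, 0.496, 0.205] pointing down, gripper open.
Joint ranges: [-3.03, 3.03], [-0.79, 2.21], [0.23, 2.52], [-1.04, 4.18], [0, 3.07], [-2.55, 2.55]. Speed limits (rad/s): [2.22, 2.22, 2.57, 3.14, 3.14, 3.14].

### API

Orientations are given as [roll, pitch, yaw] about the fixed x, y, z axes, in that order (R = Rz(yaw) Ry(pitch) Rx(roll)).
In Python, from station import ctrl, camera, ticket gives the robot as it stands. The module is installed in compiled form; this text tells all that it offers.
- The arm moves only by the shell command python3 -m inch 'ROWS' [FORCE]. ROWS is text: rows parted by semicolons, each of 7 numbers parted by spaces: the opening, from -1 (shut) to 1 (fully open), then the shift along the tool's x, y, z in units of 0.03 m (1.0 is 0.03 m), then the turn, a rotation vector about the tool's x, y, z in units of 10 degrees (1.0 is 10 degrees). In form: grip dx dy dz rx ry rz; .... A call has 1 to 10 rows; each row shifts and turns the commanded pose from where the row before left it, along the tool's axes as they then stand; what a row does not reach is not made up. A row lasts 1/8 s, in which the tool goes at most 62.5 mm and 10.7 degrees, less where a joint would pass 70% of its speed; a pose out of reach is approached as far as the arm can. A call with a number of a shift or a turn outside -1 to 1 is refused whole. A call with a gripper value outside its range is refused whole. The fingers move at their own pace and stop on an object; FORCE is the grip in N (left out, the last holds). Time passes only in rows, so rows that do not move let the fingers close. It gives the time, the measured TCP pose, the force, the opening and the grip force at its end, in the units of the state.
- ctrl.get_obs(): the state, without advancing time (a new reading comes with each control period).
- camera(name): name is "scene" or "top" or "wrist"; returns a dict with "img" (400x640x3 uint8, blue, green, red), "range_z" (400x640 float32, m along the optical axis (not along the pixel's ray), 0 where there is no reading), "intrinsics" (3x3 intrinsics, pixels), "view" (4x4, takes a point from world to camera coordinates). Camera axes: x right, y down, z forward; pixel columns grow to the right and rows downward; lengths in m; the calibration is good to about 2 mm. A picture is of the moment at which its call begins.
- ticket.hand_in(): hands the job in; it is judged then, once.
The state is a dict: "time_s": time; "qpos": joint angles; "joint_vel": joint speeds; "tau": joint torques, N m; "ee_pos": TCP position; "eef_rot": TCP orientation; "force": force on the tool from outside, world axes, zero at the start; "moment": the same for the moment, N m; "grip_width": finger opening in m; "grip_force": force on a finger pad.
Only numpy, scipy, OpenCV 4.12 (cv2) and the standard library are available. Lean on these libraries where they do the work, as an engineer would, in place of code of your own. Each camera call takes 0.05 s, during which the arm holds its last target. There are 200 camera calls.

## Working session

There is one attempt and no reset: what is moved stays moved. The work goes in short steps, Python scripts to look and compute and a shell command to move; the robot and the scene stay as the last step left them, time stands still between calls to the robot, and variables do not carry over. Pictures are saved under pics/ and viewed, at most 13 in all, crops included, and the job is handed in when it is done.

```bash
mkdir -p pics
cat > h.py <<'E'
import numpy as np, cv2
from scipy.spatial.transform import Rotation as R
from station import ctrl, camera, ticket
def snap(name,tag):
    c=camera(name); cv2.imwrite(f'pics/{tag}.png',c['img']); np.savez(f'pics/{tag}.npz',**c); return c
def load(tag): return dict(np.load(f'pics/{tag}.npz'))
def ray(c,u,v):
    K=c['intrinsics'];V=c['view']; d=V[:3,:3].T@np.linalg.solve(K,[u,v,1.]); o=-V[:3,:3].T@V[:3,3]; return o,d
def dep(c,u,v):
    o,d=ray(c,u,v); z=c['range_z'][int(v),int(u)]; return o+d*z if z>0 else None
def atz(c,u,v,z):
    o,d=ray(c,u,v); return o+d*(z-o[2])/d[2]
def tri(*obs):
    A=np.zeros((3,3));b=np.zeros(3);L=[]
    for c,u,v in obs:
        o,d=ray(c,u,v); d=d/np.linalg.norm(d);P=np.eye(3)-np.outer(d,d);A+=P;b+=P@o;L.append((o,P))
    x=np.linalg.solve(A,b); return x,[round(float(np.linalg.norm(P@(x-o))),4) for o,P in L]
def cloud(c):
    z=c['range_z'];v,u=np.indices(z.shape);K=c['intrinsics'];V=c['view']
    p=np.stack([(u-K[0,2])/K[0,0]*z,(v-K[1,2])/K[1,1]*z,z],-1); return (p-V[:3,3])@V[:3,:3]
E
python3 - <<'E'
from h import *
for n in ['scene','top']:
    c=snap(n,n+'1'); print(n,ray(c,320,200))
print(ctrl.get_obs(), ctrl.pinch_z)
E
```

```text
scene (array([ 1.10801634, -0.72588423,  0.78937579]), array([-0.48417024,  0.65626693, -0.57946588]))
top (array([ 0.41416655, -0.01406711,  1.41992261]), array([ 0.06804232,  0.00852687, -0.99771208]))
{'time_s': 0.1, 'qpos': array([ 1.05741212e+00,  3.00419498e-01,  1.52150216e+00, -9.85880599e-06,
        1.32073671e+00, -6.65543107e-02]), 'joint_vel': array([-0.00083676, -0.00179381, -0.00218466,  0.0001713 , -0.00185524,
       -0.0006977 ]), 'tau': array([ 3.40261919e-03, -5.32649839e+01, -3.53281224e+01,  7.10023125e-02,
        2.34827958e-02, -2.49828787e-05]), 'ee_pos': array([0.23752443, 0.49580142, 0.20494803]), 'eef_rot': array([-3.14052866e+00, -6.13472935e-05,  2.69476517e+00]), 'force': array([-0.1625883 ,  0.04792924,  0.74933177]), 'moment': array([-0.01847698, -0.02026303, -0.01072279]), 'grip_force': 0.0, 'grip_width': 0.09404955974385197} -0.0188
```

View pics/scene1.png

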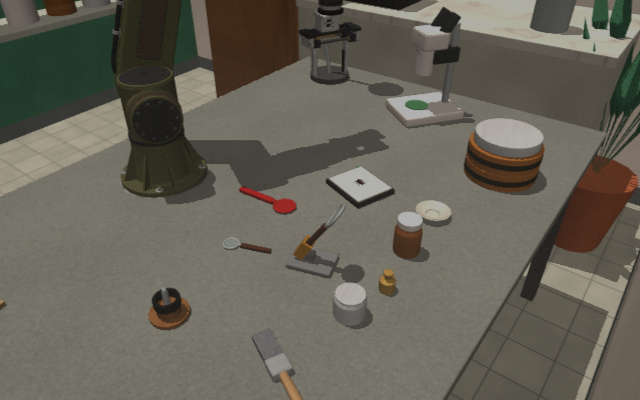

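View pics/top1.png

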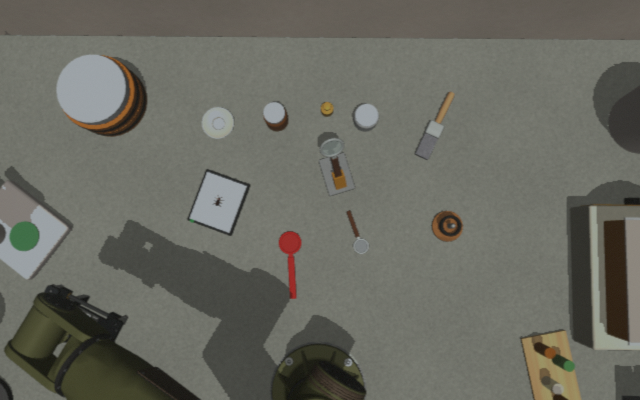

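The scene view shows the stand and ring at (168,308), the holder and magnifier at (318,240) and the panel at (360,185). In the top view they are at (447,226), (335,168) and (219,202). I'll make enlarged crops of these.

Run:
```python
from h import *
T=load('top1');S=load('scene1')
rows=[]
for c,ctr in ((T,[(447,226),(335,168),(219,202)]),(S,[(168,308),(322,238),(360,185)])):
    t=[]
    for u,v in ctr:
        x0,y0=u-33,v-36
        im=cv2.resize(c['img'][y0:y0+72,x0:x0+66],None,fx=4,fy=4,interpolation=cv2.INTER_CUBIC)
        im=cv2.convertScaleAbs(im,alpha=1.5)
        for k in range(0,66,10): cv2.putText(im,str(x0+k),(k*4,8),0,.3,(0,255,255));cv2.line(im,(k*4,10),(k*4,14),(0,255,255))
        for k in range(0,72,10): cv2.putText(im,str(y0+k),(0,k*4+4),0,.3,(0,255,0))
        t.append(im)
    rows.append(np.hstack(t))
cv2.imwrite('pics/crops.png',np.vstack(rows))
for n,c in (('T',T),('S',S)):
  P=cloud(c)
  for nm,(u,v) in dict(T=dict(stand=(447,226),panel=(219,202),hold=(337,180)),S=dict(stand=(168,308),panel=(360,185),hold=(318,250)))[n].items():
    print(n,nm,atz(c,u,v,.02).round(3),dep(c,u,v))
```

```text
T stand [ 0.443 -0.346  0.02 ] [ 0.44314082 -0.34316843  0.03109277]
T panel [0.501 0.273 0.02 ] [0.50070688 0.27218435 0.02330014]
T hold [ 0.565 -0.048  0.02 ] [ 0.56059537 -0.04681054  0.05920362]
S stand [ 0.445 -0.347  0.02 ] [ 0.4714042  -0.36232193  0.05092543]
S panel [0.511 0.269 0.02 ] [0.51175161 0.26751971 0.02145902]
S hold [ 0.581 -0.018  0.02 ] [ 0.57537647 -0.01056495  0.01161292]
```

View pics/crops.png

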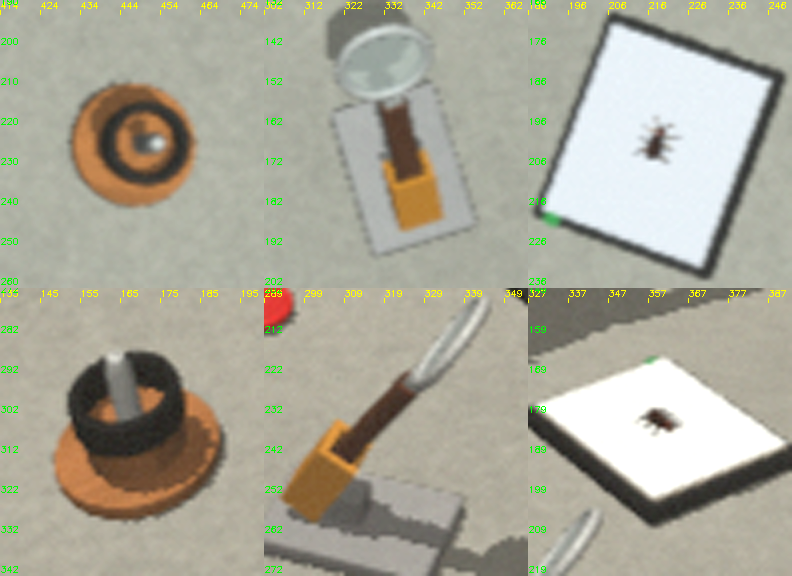

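Crop readings (full-image pixels):

| Point | Top view | Scene view |
|---|---|---|
| Ring top centre | (450.2,225.7) | (166.7,297) |
| Peg tip | (453.2,225.7) | (163.7,289) |
| Lens | (332.5,147.5) | (336,215.2) |
| Neck | (334.5,157) | (326,226) |
| Handle at mouth | (338.2,176.5) | (309.2,243.7) |
| Beetle | (218.2,201.5) | (359.7,182) |

Run:
```python
from h import *
T=load('top1');S=load('scene1')
for n,a,b in [('ring',(450.2,225.7),(166.7,297)),('peg',(453.2,225.7),(163.7,289)),('lens',(332.5,147.5),(336,215.2)),('neck',(334.5,157),(326,226)),('mouth',(338.2,176.5),(309.2,243.7)),('beetle',(218.2,201.5),(359.7,182))]:
    x,e=tri((T,*a),(S,*b)); print(n,x.round(4),e)
print('ring top',atz(T,450.2,225.7,.05),atz(S,166.7,297,.05),'stand',atz(T,447.2,226.2,.01),'peg',atz(T,453.2,225.7,.074))
p=[atz(T,186+(u-528)/4,166+v/4,.018) for u,v in [(612,15),(783,75),(538,213),(708,276)]]
print('panel',np.round(p,4),np.mean(p,0))
p=[atz(T,302+(u-264)/4,132+v/4,.012) for u,v in [(331,117),(432,82),(376,254),(477,223)]]
h=(p[0]+p[1]-p[2]-p[3])/2;print('holder',np.round(p,4),np.mean(p,0),h,np.degrees(np.arctan2(h[1],h[0])))
```

```text
ring [ 0.4446 -0.3457  0.0506] [0.0015, 0.0015]
peg [ 0.4442 -0.3477  0.0745] [0.0015, 0.0015]
lens [ 0.6337 -0.0308  0.1525] [0.0029, 0.0029]
neck [ 0.6143 -0.0373  0.1186] [0.0018, 0.0018]
mouth [ 0.5734 -0.0475  0.0545] [0.0038, 0.0038]
beetle [0.5034 0.2755 0.0236] [0.0018, 0.0018]
ring top [ 0.4436427  -0.34712262  0.05      ] [ 0.4452593  -0.34438304  0.05      ] stand [ 0.44304472 -0.34870503  0.01      ] peg [ 0.44322301 -0.34905039  0.074     ]
panel [[0.5892 0.3087 0.018 ]
 [0.5493 0.1904 0.018 ]
 [0.453  0.3552 0.018 ]
 [0.4118 0.2381 0.018 ]] [0.5008066  0.27309768 0.018     ]
holder [[ 0.6169  0.0027  0.012 ]
 [ 0.642  -0.0665  0.012 ]
 [ 0.5228 -0.0292  0.012 ]
 [ 0.5449 -0.0981  0.012 ]] [ 0.58167025 -0.04775915  0.012     ] [0.09557153 0.03178334 0.        ] 18.395098270184953
```

```bash
cat >> h.py <<'E'
def rows(p,o=None):
    "shift to p (and turn to rotation o) in tool axes, in row units"
    s=ctrl.get_obs();r=R.from_euler('xyz',s['eef_rot'])
    print('t',round(s['time_s'],2),'at',s['ee_pos'].round(4),np.degrees(s['eef_rot']).round(1),'w',round(s['grip_width'],4),'gf',round(s['grip_force'],1),'F',s['force'].round(1),'q',s['qpos'].round(2))
    print(' shift(tool)',(r.inv().apply(np.array(p)-s['ee_pos'])/.03).round(2), '' if o is None else ('turn(tool)',np.degrees((r.inv()*o).as_rotvec()/10).round(2)))
E
python3 -c "
from h import *
rows([.444,-.3465,.2])"
```

```text
t 0.1 at [0.2375 0.4958 0.2049] [-179.9   -0.   154.4] w 0.094 gf 0.0 F [-0.2  0.   0.7] q [ 1.06  0.3   1.52 -0.    1.32 -0.07]
 shift(tool) [-18.34 -22.35   0.19]
```

```bash
python3 -m inch '1 -.8 -.97 0 0 0 0;1 -.8 -.97 0 0 0 0;1 -.8 -.97 0 0 0 0;1 -.8 -.97 0 0 0 0;1 -.8 -.97 0 0 0 0;1 -.8 -.97 0 0 0 0;1 -.8 -.97 0 0 0 0;1 -.8 -.97 0 0 0 0;1 -.8 -.97 0 0 0 0;1 -.8 -.97 0 0 0 0' 20
python3 -m inch '1 -.8 -.97 0 0 0 0;1 -.8 -.97 0 0 0 0;1 -.8 -.97 0 0 0 0;1 -.8 -.97 0 0 0 0;1 -.8 -.97 0 0 0 0;1 -.8 -.97 0 0 0 0;1 -.8 -.97 0 0 0 0;1 -.8 -.97 0 0 0 0;1 -.8 -.97 0 0 0 0;1 -.8 -.97 0 0 0 0'
python3 -m inch '1 -.8 -.97 0 0 0 0;1 -.8 -.97 0 0 0 0;1 -.7 -.97 0 0 0 0;1 0 0 0 0 0 0'
python3 -c "
from h import *
c=snap('wrist','w1');rows([.444,-.3465,.2])
o,d=ray(c,320,200);print(o,d)"
```

```text
time_s: 1.35
ee_pos: [0.3283, 0.1287, 0.2054]
eef_rot: [-3.142, 0.0, 2.695]
force: [-0.6, 0.6, -0.6]
grip_width: 0.0938
grip_force: 0.0
time_s: 2.6
ee_pos: [0.4191, -0.2375, 0.2052]
eef_rot: [3.142, -0.0, 2.695]
force: [1.0, 0.3, 0.1]
grip_width: 0.0939
grip_force: 0.0
time_s: 3.1
ee_pos: [0.4433, -0.3463, 0.2045]
eef_rot: [3.141, -0.001, 2.693]
force: [-0.5, -0.5, 0.3]
grip_width: 0.0942
grip_force: 0.0
t 3.15 at [ 0.4432 -0.3451  0.2047] [ 1.800e+02 -1.000e-01  1.543e+02] w 0.0939 gf 0.0 F [-1.   0.1 -0.3] q [-0.73  0.33  1.49  0.    1.33 -1.85]
 shift(tool) [-0.04 -0.03  0.16] 
[ 0.38575066 -0.3180916   0.38382003] [ 0.18887547 -0.0992997  -0.97707692]
```

View pics/w1.png

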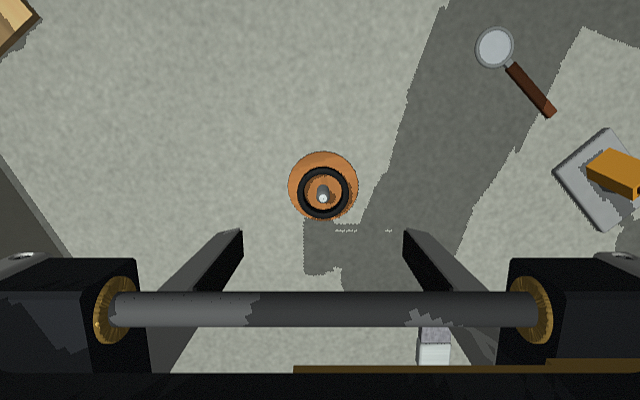

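The wrist view shows the ring top centred at (323,192.5), the peg tip at (322,198), and the fingers straddling it.

Run:
```python
from h import *
W=load('w1');T=load('top1');S=load('scene1')
print(atz(W,323.3,192.5,.05),atz(W,323,185.5,.01),dep(W,323,172), tri((W,323.3,192.5),(T,450.2,225.7),(S,166.7,297)))
P=cloud(W); m=(P[...,2]>.043)&(P[...,2]<.056)&(np.hypot(P[...,0]-.444,P[...,1]+.346)<.04); q=P[m]; print(len(q),(q.min(0)+q.max(0))/2, q.max(0)-q.min(0))
rows([.444,-.3465,.033])
```

```text
[ 0.44448968 -0.3453493   0.05      ] [ 0.44381395 -0.34530307  0.01      ] [ 0.42485928 -0.33626845  0.04921888] (array([ 0.44448955, -0.34557612,  0.05046589]), [0.0003, 0.0016, 0.0015])
1016 [ 0.44474612 -0.34623793  0.0484919 ] [0.05524538 0.055246   0.01084037]
t 3.15 at [ 0.4432 -0.3451  0.2047] [ 1.800e+02 -1.000e-01  1.543e+02] w 0.0939 gf 0.0 F [-1.   0.1 -0.3] q [-0.73  0.33  1.49  0.    1.33 -1.85]
 shift(tool) [-0.05 -0.03  5.72]
```

Ring centre is (0.4446,-0.346) with its top at 0.050, which matches the text. Descending and gripping.

```bash
python3 -m inch '1 -.05 -.03 1 0 0 0;1 0 0 1 0 0 0;1 0 0 1 0 0 0;1 0 0 1 0 0 0;1 0 0 1 0 0 0;1 0 0 .72 0 0 0;1 0 0 0 0 0 0;-1 0 0 0 0 0 0;-1 0 0 0 0 0 0;-1 0 0 0 0 0 0' 15
python3 -m inch '-1 0 0 0 0 0 0;-1 0 0 0 0 0 0;-1 0 0 0 0 0 0;-1 0 0 0 0 0 0'
```

```text
time_s: 4.4
ee_pos: [0.4448, -0.3464, 0.0346]
eef_rot: [-3.141, 0.001, 2.695]
force: [-0.4, -0.3, -0.4]
grip_width: 0.0678
grip_force: 0.0
time_s: 4.9
ee_pos: [0.4446, -0.3463, 0.0341]
eef_rot: [-3.142, 0.0, 2.695]
force: [-1.3, 2.2, 4.8]
grip_width: 0.0545
grip_force: 15.0
```

```bash
python3 -m inch '-1 0 0 -.5 0 0 0;-1 0 0 -.7 0 0 0;-1 0 0 -.8 0 0 0;-1 0 0 -.8 0 0 0;-1 0 0 -.8 0 0 0;-1 0 0 -.7 0 0 0;-1 0 0 0 0 0 0'
python3 - <<'E'
from h import *
c=snap('wrist','w2');s=snap('scene','s2')
rows([.502,.274,.15])
im=np.hstack([c['img'][100:300,200:450],s['img'][180:380,60:310]])
cv2.imwrite('pics/c2.png',cv2.resize(im,None,fx=1.6,fy=1.6))
E
```

```text
time_s: 5.78
ee_pos: [0.445, -0.3467, 0.1647]
eef_rot: [-3.141, 0.003, 2.695]
force: [0.3, 0.1, -0.8]
grip_width: 0.0545
grip_force: 15.0
t 5.88 at [ 0.4443 -0.3461  0.1624] [180.   -0.  154.4] w 0.0547 gf 15.0 F [ 1.2  0.4 -0.5] q [-0.73  0.37  1.53 -0.    1.24 -1.85]
 shift(tool) [ 7.2  19.47  0.42]
```

View pics/c2.png

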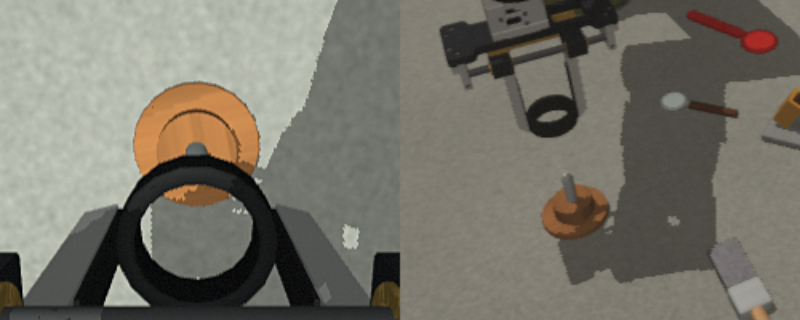

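The ring is held level, clear of the peg. Carrying it to the panel.

```bash
python3 -m inch '-1 .2 .5 0 0 0 0;-1 .36 .97 0 0 0 0;-1 .36 .97 0 0 0 0;-1 .36 .97 0 0 0 0;-1 .36 .97 0 0 0 0;-1 .36 .97 0 0 0 0;-1 .36 .97 0 0 0 0;-1 .36 .97 0 0 0 0;-1 .36 .97 0 0 0 0;-1 .36 .97 0 0 0 0'
python3 -m inch '-1 .36 .97 0 0 0 0;-1 .36 .97 0 0 0 0;-1 .36 .97 0 0 0 0;-1 .36 .97 0 0 0 0;-1 .36 .97 0 0 0 0;-1 .36 .97 0 0 0 0;-1 .36 .97 0 0 0 0;-1 .36 .97 0 0 0 0;-1 .36 .97 0 0 0 0;-1 .36 .97 0 0 0 0'
python3 -m inch '-1 .2 .5 0 0 0 0;-1 0 0 1 0 0 0;-1 0 0 1 0 0 0;-1 0 0 0 0 0 0'
python3 - <<'E'
from h import *
c=snap('wrist','w3')
rows([.502,.274,.037])
cv2.imwrite('pics/c3.png',cv2.resize(c['img'][100:320,170:470],None,fx=2.5,fy=2.5))
P=cloud(c); s=ctrl.get_obs()['ee_pos']; m=(P[...,2]>s[2]+.006)&(P[...,2]<s[2]+.03)&(np.hypot(P[...,0]-s[0],P[...,1]-s[1])<.034); q=P[m]; print(s,(q.min(0)+q.max(0))/2, q.max(0)-q.min(0))
E
```

```text
time_s: 7.12
ee_pos: [0.4704, -0.0501, 0.1622]
eef_rot: [-3.141, -0.001, 2.695]
force: [-0.0, 0.2, -0.5]
grip_width: 0.054
grip_force: 15.0
time_s: 8.38
ee_pos: [0.4983, 0.2586, 0.1621]
eef_rot: [-3.141, -0.001, 2.695]
force: [0.7, -0.0, 0.1]
grip_width: 0.0545
grip_force: 15.0
time_s: 8.88
ee_pos: [0.4991, 0.2726, 0.1009]
eef_rot: [-3.138, -0.003, 2.695]
force: [0.4, 0.3, -0.7]
grip_width: 0.0546
grip_force: 15.0
t 8.93 at [0.5    0.273  0.1027] [-1.799e+02 -1.000e-01  1.544e+02] w 0.0543 gf 15.0 F [0.8 1.  0.4] q [ 0.44  0.45  1.57 -0.    1.12 -0.69]
 shift(tool) [-0.05  0.06  2.19] 
[0.50001762 0.27304486 0.10266505] [0.49968908 0.27551859 0.12066753] [0.05525619 0.06218993 0.02399108]
```

View pics/c3.png

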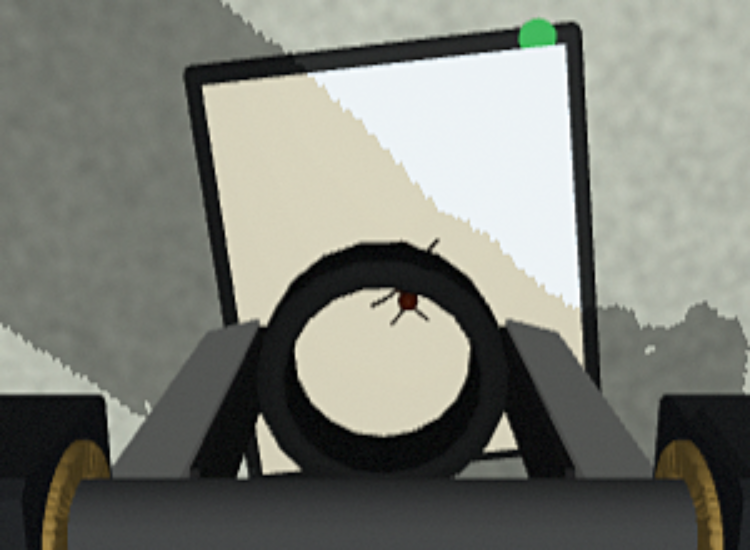

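Run:
```python
from h import *
c=load('w3')
print('visible end',atz(c,170+408/2.5,100+300/2.5,.024))
p=[atz(c,170+u/2.5,100+v/2.5,.018) for u,v in [(187,70),(580,24)]]; print(p, np.linalg.norm(p[0]-p[1]))
d=(p[1]-p[0])/np.linalg.norm(p[1]-p[0]); n=np.array([d[1],-d[0],0]);
for s in(1,-1): print((p[0]+p[1])/2+s*n*.075)
```

```text
visible end [0.51084058 0.2770866  0.024     ]
[array([0.41355431, 0.24540152, 0.018     ]), array([0.45442651, 0.3632867 , 0.018     ])] 0.12476960357252284
[0.50485213 0.27977551 0.018     ]
[0.36312868 0.32891271 0.018     ]
```

```bash
python3 -m inch '-1 0 .15 .7 0 0 0;-1 0 0 .8 0 0 0;-1 0 0 .6 0 0 0;-1 0 0 .3 0 0 0;-1 0 0 .1 0 0 0;-1 0 0 0 0 0 0;-1 0 0 0 0 0 0'
python3 -c "
from h import *
c=snap('wrist','w4');rows([.502,.277,.0222])
cv2.imwrite('pics/c4.png',cv2.resize(c['img'][100:320,170:470],None,fx=2.5,fy=2.5))"
```

```text
time_s: 9.8
ee_pos: [0.5027, 0.2774, 0.0285]
eef_rot: [3.141, 0.001, 2.695]
force: [-0.5, -0.5, -1.2]
grip_width: 0.0545
grip_force: 15.0
t 9.85 at [0.5027 0.2774 0.0284] [180.    0.  154.4] w 0.0543 gf 15.0 F [ 0.1  0.1 -0.3] q [ 0.44  0.55  1.61  0.    0.98 -0.68]
 shift(tool) [ 0.01 -0.02  0.21]
```

View pics/c4.png

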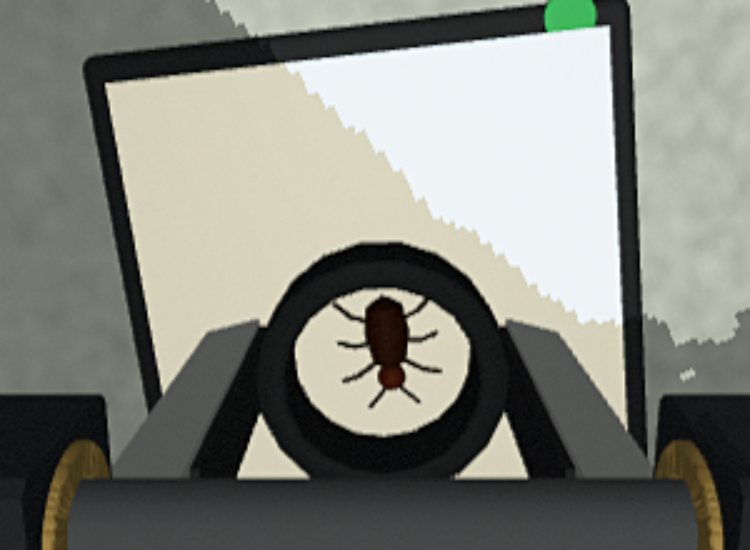

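Beetle centre is at crop (388,342), well inside the ring's opening. I'll lower the last 6 mm gently.

```bash
python3 -m inch '-1 0 0 .1 0 0 0;-1 0 0 .07 0 0 0;-1 0 0 .05 0 0 0;-1 0 0 0 0 0 0;-1 0 0 0 0 0 0'
```

```text
time_s: 10.48
ee_pos: [0.5025, 0.2773, 0.022]
eef_rot: [-3.141, 0.0, 2.695]
force: [-5.1, -1.9, 9.8]
grip_width: 0.0542
grip_force: 15.0
```

```bash
python3 -m inch '-.1 0 0 0 0 0 0;-.1 0 0 0 0 0 0;.3 0 0 0 0 0 0;.6 0 0 0 0 0 0;1 0 0 0 0 0 0;1 0 0 0 0 0 0;1 0 0 0 0 0 0;1 0 0 0 0 0 0'
python3 -m inch '1 0 0 -.4 0 0 0;1 0 0 -.8 0 0 0;1 0 0 -1 0 0 0;1 0 0 -1 0 0 0;1 0 0 -1 0 0 0;1 0 0 -1 0 0 0;1 0 0 -1 0 0 0;1 0 0 0 0 0 0'
python3 - <<'E'
from h import *
c=snap('wrist','w5')
P=cloud(c); q=P[(P[...,2]>.034)&(P[...,2]<.045)&(np.hypot(P[...,0]-.502,P[...,1]-.277)<.04)]; print(len(q),(q.min(0)+q.max(0))/2,q.max(0)-q.min(0),np.median(q[:,2]))
g=c['img'][...,2].astype(int)
# tool: 35deg tilt outward in the lean plane
y=np.radians(18.4);l=np.array([np.cos(y),np.sin(y),0]);z=np.array([0,0,1.])
lens=np.array([.6337,-.0308,.1525]);h=np.sin(np.radians(33))*l+np.cos(np.radians(33))*z
G=lens-.064*h
for t in (0,35):
    t=np.radians(t);a=np.sin(t)*l-np.cos(t)*z; Y=np.array([-l[1],l[0],0])
    for s in (1,-1):
        M=np.column_stack([np.cross(s*Y,a),s*Y,a]);print('G',G,'tool z',a);rows(G+.019*a-.12*a,R.from_matrix(M))
print(R.from_matrix(M).as_euler('xyz',degrees=True))
cv2.imwrite('pics/c5.png',c['img'])
E
```

```text
time_s: 11.48
ee_pos: [0.5025, 0.2773, 0.0212]
eef_rot: [3.142, 0.0, 2.695]
force: [1.0, 0.0, 0.7]
grip_width: 0.0941
grip_force: 0.0
time_s: 12.48
ee_pos: [0.5031, 0.2777, 0.2102]
eef_rot: [3.138, 0.003, 2.695]
force: [1.1, -0.4, 0.4]
grip_width: 0.0936
grip_force: 0.0
857 [0.502936   0.27758914 0.03701314] [0.05526147 0.05560059 0.00599203] 0.03761417689329131
G [ 0.60062513 -0.04180255  0.09882508] tool z [ 0.  0. -1.]
t 12.53 at [0.5026 0.2774 0.2083] [1.799e+02 1.000e-01 1.544e+02] w 0.0939 gf 0.0 F [ 0.4 -0.7 -1.5] q [ 0.44  0.35  1.45 -0.    1.34 -0.68]
 shift(tool) [-7.54 -8.18  0.28] ('turn(tool)', array([ 0.01,  0.01, -4.4 ]))
G [ 0.60062513 -0.04180255  0.09882508] tool z [ 0.  0. -1.]
t 12.53 at [0.5026 0.2774 0.2083] [1.799e+02 1.000e-01 1.544e+02] w 0.0939 gf 0.0 F [ 0.4 -0.7 -1.5] q [ 0.44  0.35  1.45 -0.    1.34 -0.68]
 shift(tool) [-7.54 -8.18  0.28] ('turn(tool)', array([ 1.00e-02, -1.00e-02,  1.36e+01]))
G [ 0.60062513 -0.04180255  0.09882508] tool z [ 0.54425292  0.18104885 -0.81915204]
t 12.53 at [0.5026 0.2774 0.2083] [1.799e+02 1.000e-01 1.544e+02] w 0.0939 gf 0.0 F [ 0.4 -0.7 -1.5] q [ 0.44  0.35  1.45 -0.    1.34 -0.68]
 shift(tool) [-6.15 -9.53  0.89] ('turn(tool)', array([-1.34, -3.31, -4.26]))
G [ 0.60062513 -0.04180255  0.09882508] tool z [ 0.54425292  0.18104885 -0.81915204]
t 12.53 at [0.5026 0.2774 0.2083] [1.799e+02 1.000e-01 1.544e+02] w 0.0939 gf 0.0 F [ 0.4 -0.7 -1.5] q [ 0.44  0.35  1.45 -0.    1.34 -0.68]
 shift(tool) [-6.15 -9.53  0.89] ('turn(tool)', array([-4.11,  1.66, 13.08]))
[180.  -35.   18.4]
```

View pics/c5.png

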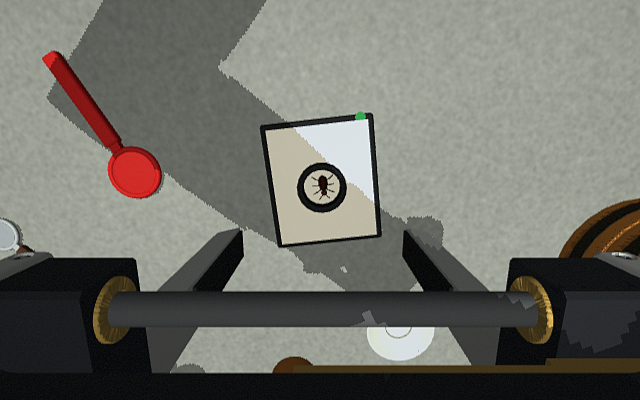

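Ring (322,187) and beetle (323,186) are concentric, and the ring lies flat with its top at 0.0376. Next I move to the pre-grasp pose for the magnifier.

```bash
python3 -c "
from h import *
rows([.53,-.068,.21])"
python3 -m inch '1 -.6 -.98 0 0 0 0;1 -.6 -.98 0 0 0 0;1 -.6 -.98 0 0 0 0;1 -.6 -.98 0 0 0 0;1 -.6 -.98 0 0 0 0;1 -.6 -.98 0 0 0 0;1 -.6 -.98 0 0 0 0;1 -.6 -.98 0 0 0 0;1 -.6 -.98 0 0 0 0;1 -.35 -.98 0 0 0 0'
python3 -m inch '1 0 0 0 0 0 -.9;1 0 0 0 0 0 -.9;1 0 0 0 0 0 -.9;1 0 0 0 0 0 -.9;1 0 0 0 0 0 -.8;1 0 0 0 0 -.9 0;1 0 0 0 0 -.9 0;1 0 0 0 0 -.9 0;1 0 0 0 0 -.8 0;1 0 0 0 0 0 0'
python3 - <<'E'
from h import *
rows([.546,-.060,.182],R.from_euler('xyz',[180,-35,18.4],degrees=True)*R.from_euler('z',180,degrees=True))
c=snap('wrist','w6');cv2.imwrite('pics/c6.png',c['img'])
E
```

```text
t 12.53 at [0.5026 0.2774 0.2083] [1.799e+02 1.000e-01 1.544e+02] w 0.0939 gf 0.0 F [ 0.4 -0.7 -1.5] q [ 0.44  0.35  1.45 -0.    1.34 -0.68]
 shift(tool) [-5.8  -9.99 -0.06] 
time_s: 13.78
ee_pos: [0.5305, -0.0635, 0.2061]
eef_rot: [-3.141, -0.002, 2.695]
force: [-0.4, -0.1, 1.2]
grip_width: 0.0942
grip_force: 0.0
time_s: 15.02
ee_pos: [0.5317, -0.0568, 0.21]
eef_rot: [-3.14, 0.599, -2.829]
force: [-0.2, -0.2, -0.8]
grip_width: 0.094
grip_force: 0.0
t 15.03 at [ 0.5317 -0.0568  0.21  ] [-179.9   34.3 -162.1] w 0.094 gf 0.0 F [-0.2 -0.2 -0.8] q [-0.35  0.    1.97  0.53  0.75 -2.55]
 shift(tool) [ 0.18 -0.25  1.01] ('turn(tool)', array([-0.04, -0.07, -0.04]))
```

View pics/c6.png

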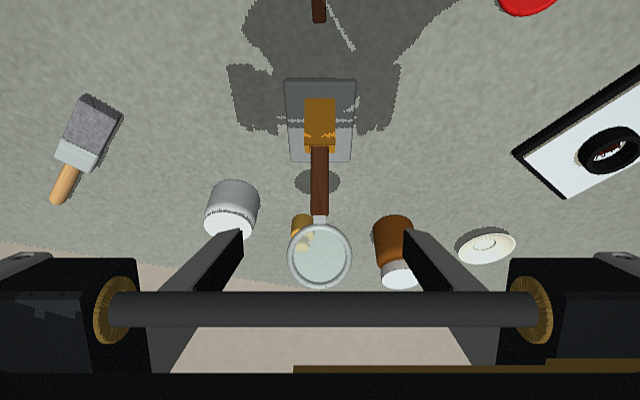

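q6 is at its limit (-2.55), so I'll reduce the tilt. In the wrist view the handle runs upright at u≈319.5 from the mouth (v 148) to the neck (v 215), with the lens at (320,257).

```bash
python3 -m inch '1 0 0 0 0 .8 0;1 0 0 0 0 .7 0;1 0 0 0 0 0 0'
python3 - <<'E'
from h import *
T=load('top1');S=load('scene1');W=load('w6')
for n,a,b,w in [('lens',(332.5,147.5),(336,215.2),(319.7,257)),('neck',(334.5,157),(326,226),(319.7,217)),('mouth',(338.2,176.5),(309.2,243.7),(319.5,148))]:
    x,e=tri((T,*a),(S,*b),(W,*w)); print(n,x.round(4),e, tri((T,*a),(W,*w))[0].round(4))
for v in (150,160,170,180,190,200,210): print(v,dep(W,319,v).round(4))
y=np.radians(18.4);l=np.array([np.cos(y),np.sin(y),0]);
rows([.55,-.06,.2],R.from_matrix(np.column_stack([np.cross([-l[1],l[0],0],np.sin(.349)*l-np.cos(.349)*np.array([0,0,1])),[-l[1],l[0],0],np.sin(.349)*l-np.cos(.349)*np.array([0,0,1])])))
E
```

```text
time_s: 15.45
ee_pos: [0.5343, -0.0564, 0.2113]
eef_rot: [-3.137, 0.338, -2.823]
force: [0.2, -0.6, 0.6]
grip_width: 0.094
grip_force: 0.0
lens [ 0.6331 -0.0293  0.1517] [0.0037, 0.0025, 0.002] [ 0.6304 -0.0305  0.1539]
neck [ 0.6139 -0.0358  0.1184] [0.0028, 0.0013, 0.0023] [ 0.6117 -0.0364  0.1215]
mouth [ 0.575  -0.0476  0.0584] [0.0055, 0.0032, 0.0035] [ 0.5682 -0.049   0.073 ]
150 [ 0.5748 -0.047   0.0671]
160 [ 0.5809 -0.045   0.0747]
170 [ 0.5868 -0.0431  0.0825]
180 [ 0.5908 -0.0417  0.0924]
190 [ 0.5963 -0.0399  0.1003]
200 [ 0.6016 -0.0382  0.1083]
210 [ 0.6066 -0.0366  0.1166]
t 15.45 at [ 0.5343 -0.0564  0.2113] [-179.7   19.4 -161.7] w 0.094 gf 0.0 F [ 0.2 -0.6  0.6] q [-0.26  0.1   1.79  0.22  0.98 -2.25]
 shift(tool) [-0.31 -0.28  0.51] ('turn(tool)', array([-0.03, -0.06, -0.01]))
```

```bash
python3 -c "
from h import *
rows([.5697,-.0501,.194]);rows([.6075,-.0375,.081])"
```

```text
t 15.45 at [ 0.5343 -0.0564  0.2113] [-179.7   19.4 -161.7] w 0.094 gf 0.0 F [ 0.2 -0.6  0.6] q [-0.26  0.1   1.79  0.22  0.98 -2.25]
 shift(tool) [-0.93 -0.17  0.94] 
t 15.45 at [ 0.5343 -0.0564  0.2113] [-179.7   19.4 -161.7] w 0.094 gf 0.0 F [ 0.2 -0.6  0.6] q [-0.26  0.1   1.79  0.22  0.98 -2.25]
 shift(tool) [-0.93 -0.14  4.93]
```

```bash
python3 -m inch '1 -.47 -.1 .5 0 0 0;1 -.46 -.04 .5 0 0 0;1 0 0 .9 0 0 0;1 0 0 .9 0 0 0;1 0 0 .8 0 0 0;1 0 0 .7 0 0 0;1 0 0 .63 0 0 0;1 0 0 0 0 0 0;1 0 0 0 0 0 0'
python3 - <<'E'
from h import *
rows([.6075,-.0375,.081])
c=snap('wrist','w7');s=snap('scene','s7')
im=np.hstack([cv2.resize(c['img'][60:360,170:470],(400,400)),cv2.resize(s['img'][140:300,230:390],(400,400))])
cv2.imwrite('pics/c7.png',im)
E
```

```text
time_s: 16.58
ee_pos: [0.6065, -0.0379, 0.0816]
eef_rot: [-3.139, 0.341, -2.828]
force: [0.8, -0.4, 0.4]
grip_width: 0.0939
grip_force: 0.0
t 16.57 at [ 0.6065 -0.0379  0.0816] [-179.8   19.5 -162. ] w 0.0939 gf 0.0 F [ 0.8 -0.4  0.4] q [-0.19  0.41  1.73  0.25  0.72 -2.24]
 shift(tool) [-0.02  0.    0.03]
```

View pics/c7.png

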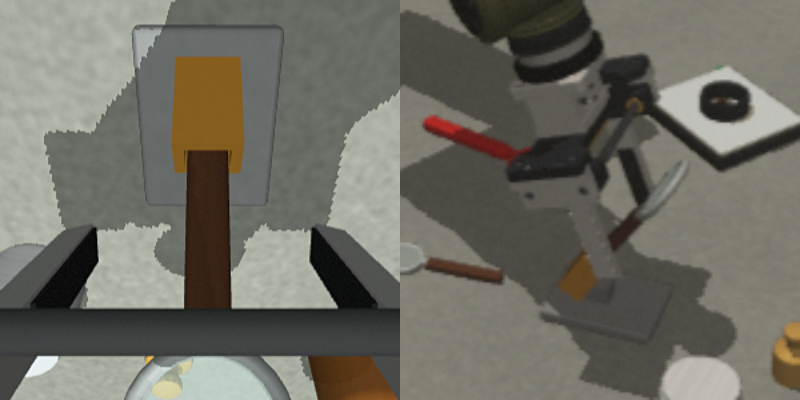

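The handle is at crop u≈208 with the fingers' midpoint at 204, so it's centred. Closing.

```bash
python3 -m inch '-1 0 0 0 0 0 0;-1 0 0 0 0 0 0;-1 0 0 0 0 0 0;-1 0 0 0 0 0 0;-1 0 0 0 0 0 0;-1 0 0 0 0 0 0;-1 0 0 0 0 0 0;-1 0 0 0 0 0 0;-1 0 0 0 0 0 0;-1 0 0 0 0 0 0' 25
python3 -c "
from h import *
y=np.radians(18.4);u=np.array([np.cos(y)*.5,np.sin(y)*.5,.866])
p=ctrl.get_obs()['ee_pos'];rows(p+.1*u)"
```

```text
time_s: 17.92
ee_pos: [0.6064, -0.0377, 0.081]
eef_rot: [-3.139, 0.34, -2.828]
force: [-0.6, 0.1, 0.5]
grip_width: 0.0179
grip_force: 25.0
t 17.93 at [ 0.6064 -0.0377  0.081 ] [-179.9   19.5 -162.1] w 0.0179 gf 25.0 F [-0.6  0.1  0.5] q [-0.19  0.41  1.73  0.25  0.72 -2.24]
 shift(tool) [-2.53  0.01 -2.17]
```

```bash
python3 -m inch '-1 -.2 0 -.17 0 0 0;-1 -.33 0 -.28 0 0 0;-1 -.33 0 -.28 0 0 0;-1 -.33 0 -.28 0 0 0;-1 -.33 0 -.28 0 0 0;-1 -.33 0 -.28 0 0 0;-1 -.33 0 -.28 0 0 0;-1 -.33 0 -.28 0 0 0;-1 0 0 0 0 0 0' 40
python3 -c "
from h import *
rows([.55,-.05,.25])"
```

```text
time_s: 19.05
ee_pos: [0.6543, -0.0222, 0.1674]
eef_rot: [-3.138, 0.341, -2.828]
force: [-0.1, 0.4, -1.9]
grip_width: 0.018
grip_force: 40.0
t 19.05 at [ 0.6543 -0.0222  0.1674] [-179.8   19.6 -162. ] w 0.018 gf 40.0 F [-0.1  0.4 -1.9] q [-0.15  0.39  1.53  0.19  0.92 -2.12]
 shift(tool) [ 2.46  0.18 -3.8 ]
```

The magnifier is out. I'll raise and retract, then turn it level.

```bash
python3 -m inch '-1 .4 0 -.6 0 0 0;-1 .5 0 -.8 0 0 0;-1 .5 .1 -.8 0 0 0;-1 .5 .1 -.8 0 0 0;-1 .5 0 -.8 0 0 0;-1 0 0 0 0 .8 0;-1 0 0 0 0 .9 0;-1 0 0 0 0 .9 0;-1 0 0 0 0 .8 0;-1 0 0 0 0 0 0'
python3 -c "
from h import *
rows([.431,.253,.22])"
```

```text
time_s: 20.3
ee_pos: [0.5514, -0.0484, 0.2479]
eef_rot: [-3.141, -0.257, -2.828]
force: [-0.7, 0.2, -1.9]
grip_width: 0.0174
grip_force: 40.0
t 20.3 at [ 0.5514 -0.0484  0.2479] [-179.9  -14.7 -162.1] w 0.0174 gf 40.0 F [-0.7  0.2 -1.9] q [-0.1   0.43  1.27 -0.1   1.68 -1.99]
 shift(tool) [ 0.46 10.8   1.07]
```

```bash
python3 -m inch '-1 .04 .6 .1 0 0 0;-1 .04 .95 .1 0 0 0;-1 .04 .95 .1 0 0 0;-1 .04 .95 .1 0 0 0;-1 .05 .95 .1 0 0 0;-1 .05 .95 .1 0 0 0;-1 .05 .95 .1 0 0 0;-1 .05 .95 .1 0 0 0;-1 .05 .95 .1 0 0 0;-1 .05 .95 .1 0 0 0'
python3 -m inch '-1 0 .95 .07 0 0 0;-1 0 .65 0 0 0 0;-1 0 0 0 0 .8 0;-1 0 0 0 0 .8 0;-1 0 0 0 0 .7 0;-1 0 0 0 0 0 0;-1 0 0 0 0 0 0'
python3 - <<'E'
from h import *
rows([.431,.253,.123])
T=snap('top','t8');S=snap('scene','s8')
im=np.hstack([cv2.resize(T['img'][150:250,170:270],(400,400),interpolation=2),cv2.resize(S['img'][90:210,290:410],(400,400),interpolation=2)])
cv2.imwrite('pics/c8.png',im)
E
```

```text
time_s: 21.55
ee_pos: [0.4453, 0.2069, 0.2241]
eef_rot: [-3.14, -0.251, -2.83]
force: [-0.2, 0.3, -1.2]
grip_width: 0.0178
grip_force: 40.0
time_s: 22.42
ee_pos: [0.4314, 0.2514, 0.2219]
eef_rot: [-3.139, -0.651, -2.831]
force: [-0.5, -0.7, -0.7]
grip_width: 0.0179
grip_force: 40.0
t 22.43 at [0.4314 0.2514 0.2219] [-179.8  -37.3 -162.2] w 0.0179 gf 40.0 F [-0.5 -0.7 -0.7] q [ 0.42  0.58  1.21  0.07  1.99 -1.46]
 shift(tool) [-2.    0.06  2.62]
```

View pics/c8.png

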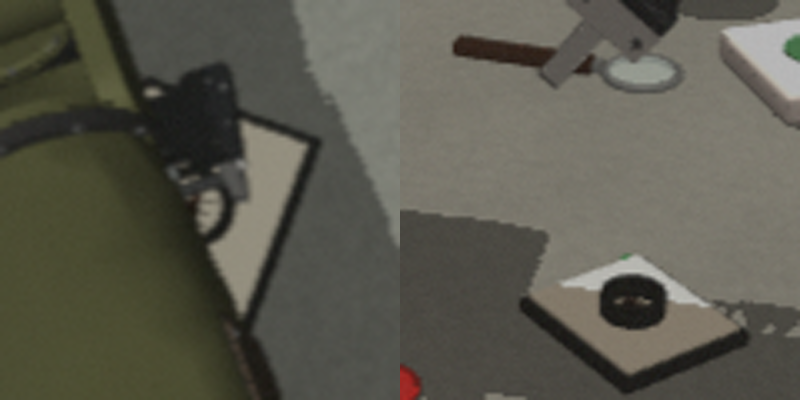

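The lens at crop (642,72) looks level in the scene view, and the ring surrounds the beetle at (633,300). Descending about 10 cm.

```bash
python3 -m inch '-1 -.2 0 .26 0 0 0;-1 -.4 .02 .53 0 0 0;-1 -.4 .02 .53 0 0 0;-1 -.4 .02 .53 0 0 0;-1 -.4 0 .52 0 0 0;-1 -.2 0 .25 0 0 0;-1 0 0 0 0 0 0;-1 0 0 0 0 0 0'
python3 - <<'E'
from h import *
rows([.431,.253,.123])
S=snap('scene','s9');P=cloud(S)
# handle + lens rim points by region and height
m=(P[...,2]>.1)&(P[...,2]<.18)&(np.hypot(P[...,0]-.48,P[...,1]-.27)<.2)
v,u=np.nonzero(m);print(u.min(),u.max(),v.min(),v.max())
im=cv2.resize(S['img'][100:220,290:410],(600,600),interpolation=2)
cv2.imwrite('pics/c9.png',im)
E
```

```text
time_s: 23.52
ee_pos: [0.431, 0.2529, 0.1231]
eef_rot: [-3.139, -0.654, -2.831]
force: [-0.4, 0.5, -0.2]
grip_width: 0.0173
grip_force: 40.0
t 23.52 at [0.431  0.2529 0.1231] [-179.8  -37.5 -162.2] w 0.0173 gf 40.0 F [-0.4  0.5 -0.2] q [ 0.42  0.68  1.3   0.07  1.82 -1.47]
 shift(tool) [-0.  0.  0.] 
307 372 132 152
```

View pics/c9.png

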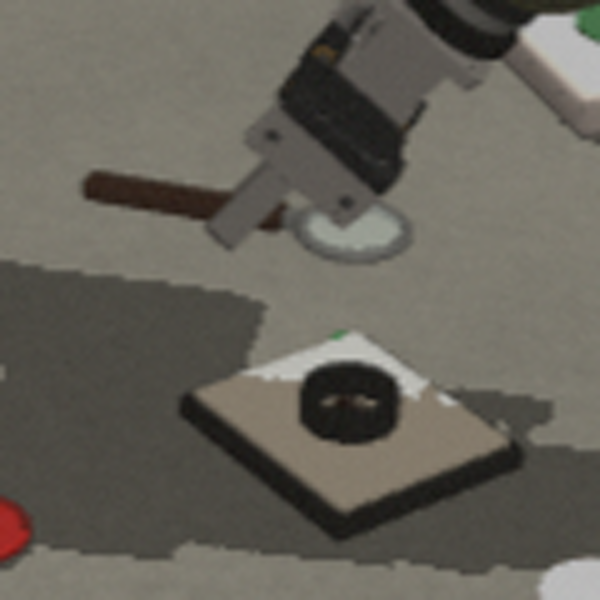

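Run:
```python
from h import *
S=load('s9')
print('lens at z=.138',atz(S,360.8,145.6,.138))
for u,v in [(309,137.5),(315,138.5),(325,140.4),(331,141.5),(344,143.5)]: print('handle',dep(S,u,v))
P=cloud(S);v,u=np.indices(P.shape[:2])
m=(P[...,2]>.1)&(P[...,2]<.18)&(u>=348)&(u<=373)&(v>=144)
q=P[m];print(len(q),q.mean(0),(q.min(0)+q.max(0))/2,q.max(0)-q.min(0))
c=q-q.mean(0);print('n',np.linalg.svd(c)[2][2])
```

```text
lens at z=.138 [0.50166391 0.27603681 0.138     ]
handle [0.37064497 0.22174499 0.14336122]
handle [0.38601063 0.2282883  0.14244956]
handle [0.41058709 0.24035554 0.13940757]
handle [0.42901683 0.24223835 0.14127891]
handle [0.46113024 0.25673825 0.13942733]
171 [0.50907734 0.26442686 0.14046401] [0.50201594 0.26912884 0.13922125] [0.0629314  0.05398649 0.01007543]
n [-0.00206954  0.01829404 -0.99983051]
```

The lens is at (0.502,0.276,0.138), level within about 2° and over the beetle. I'll let it settle and hand in.

```bash
python3 -m inch '-1 0 0 0 0 0 0;-1 0 0 0 0 0 0;-1 0 0 0 0 0 0;-1 0 0 0 0 0 0' && python3 -c "
from h import *
print(ticket.hand_in())"
```

```text
time_s: 24.08
ee_pos: [0.4308, 0.2527, 0.1226]
eef_rot: [-3.139, -0.655, -2.831]
force: [-0.1, -1.1, -1.3]
grip_width: 0.0178
grip_force: 40.0
the job is handed in; nothing more can be done
None
```

I handed the job in at 24 s: the ring lies flat around the beetle, and the magnifier is held still with its lens level about 12 cm above the panel over the beetle; the hand-in gave no verdict.

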